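# Fill up the sample crate in the wine cellar

### The job

Lift the lid off the steel pot and lay it knob-up on the round cork mat, then stand one spare sample bottle from the pot upright on the floor of every empty cell of the wooden crate, and when the crate is full put the lid back on the pot so that it sits fully home. Leave the bottles already in the crate in their cells, leave the spares you do not need standing in the pot, tip no bottle over and do not disturb the other things on the bench.

Things in the scene. Friction and masses are not known exactly. Their poses are not given: they have to be found in the camera images.
- crate: Wooden crate, fixed, 182 x 126 x 55 mm high, with six square cells in 2 rows of 3 for sample bottles; cells 42 mm wide and 47 mm deep, 56 mm apart centre to centre, walls and dividers 14 mm thick, floor 8 mm. Origin: centre of its underside; x along the rows of three, z up. Turned up to 20 degrees.
- cell0 (a point): Centre of the floor of cell 0 of the crate (8 mm above the bench, 47 mm below the crate's rim), axes as the crate's; in the crate's frame at x -56, y -28 mm.
- cell1 (a point): Centre of the floor of cell 1 of the crate (8 mm above the bench, 47 mm below the crate's rim), axes as the crate's; in the crate's frame at x 0, y -28 mm.
- cell2 (a point): Centre of the floor of cell 2 of the crate (8 mm above the bench, 47 mm below the crate's rim), axes as the crate's; in the crate's frame at x 56, y -28 mm.
- cell3 (a point): Centre of the floor of cell 3 of the crate (8 mm above the bench, 47 mm below the crate's rim), axes as the crate's; in the crate's frame at x -56, y 28 mm.
- cell4 (a point): Centre of the floor of cell 4 of the crate (8 mm above the bench, 47 mm below the crate's rim), axes as the crate's; in the crate's frame at x 0, y 28 mm.
- cell5 (a point): Centre of the floor of cell 5 of the crate (8 mm above the bench, 47 mm below the crate's rim), axes as the crate's; in the crate's frame at x 56, y 28 mm.
- pot: Round open steel pot, fixed to the bench, outside diameter 174 mm, inside 168 mm, 128 mm high, floor 5 mm thick; the five spare sample bottles stand in it, out of sight under its lid. Origin: centre of its underside, z up.
- lid: Loose steel lid, 0.35 kg, at first closing the pot: flange 188 mm across, 4 mm thick, over a plug 160 mm across, 8 mm deep (4 mm play in the pot). Origin: centre of the plug's underside, z up; closed 120 mm, on the mat 5 mm above the bench. Above the origin: flange top 12 mm, thin stem to 30 mm, round black knob 28 mm diameter from 30 to 54 mm (grip it at 42).
- mat: Flat round cork mat fixed to the bench, 200 mm diameter, 5 mm thick, empty; the lid's resting place. Origin: centre of its underside.
- old0: Bottle already standing in cell 0 of the crate, or absent (None; then that cell is empty at the start). Glass sample bottle with a cork, 106 mm tall, 0.09 kg: body 36 mm diameter up to 56 mm, then a cylindrical neck with cork 20 mm diameter from 66 to 106 mm. Origin: centre of its underside, z up along the bottle.
- old1: Bottle already standing in cell 1 of the crate, or absent (None; then that cell is empty at the start). Glass sample bottle with a cork, 106 mm tall, 0.09 kg: body 36 mm diameter up to 56 mm, then a cylindrical neck with cork 20 mm diameter from 66 to 106 mm. Origin: centre of its underside, z up along the bottle.
- old2: Bottle already standing in cell 2 of the crate, or absent (None; then that cell is empty at the start). Glass sample bottle with a cork, 106 mm tall, 0.09 kg: body 36 mm diameter up to 56 mm, then a cylindrical neck with cork 20 mm diameter from 66 to 106 mm. Origin: centre of its underside, z up along the bottle.
- old3: Bottle already standing in cell 3 of the crate, or absent (None; then that cell is empty at the start). Glass sample bottle with a cork, 106 mm tall, 0.09 kg: body 36 mm diameter up to 56 mm, then a cylindrical neck with cork 20 mm diameter from 66 to 106 mm. Origin: centre of its underside, z up along the bottle.
- old4: Bottle already standing in cell 4 of the crate, or absent (None; then that cell is empty at the start). Glass sample bottle with a cork, 106 mm tall, 0.09 kg: body 36 mm diameter up to 56 mm, then a cylindrical neck with cork 20 mm diameter from 66 to 106 mm. Origin: centre of its underside, z up along the bottle.
- old5: Bottle already standing in cell 5 of the crate, or absent (None; then that cell is empty at the start). Glass sample bottle with a cork, 106 mm tall, 0.09 kg: body 36 mm diameter up to 56 mm, then a cylindrical neck with cork 20 mm diameter from 66 to 106 mm. Origin: centre of its underside, z up along the bottle.
- spare0: Spare bottle, identical to those in the crate, at the start upright on the pot's floor about 48 mm from the pot's axis, its neighbours about 56 mm away. Glass sample bottle with a cork, 106 mm tall, 0.09 kg: body 36 mm diameter up to 56 mm, then a cylindrical neck with cork 20 mm diameter from 66 to 106 mm. Origin: centre of its underside, z up along the bottle.
- spare1: Spare bottle, identical to those in the crate, at the start upright on the pot's floor about 48 mm from the pot's axis, its neighbours about 56 mm away. Glass sample bottle with a cork, 106 mm tall, 0.09 kg: body 36 mm diameter up to 56 mm, then a cylindrical neck with cork 20 mm diameter from 66 to 106 mm. Origin: centre of its underside, z up along the bottle.
- spare2: Spare bottle, identical to those in the crate, at the start upright on the pot's floor about 48 mm from the pot's axis, its neighbours about 56 mm away. Glass sample bottle with a cork, 106 mm tall, 0.09 kg: body 36 mm diameter up to 56 mm, then a cylindrical neck with cork 20 mm diameter from 66 to 106 mm. Origin: centre of its underside, z up along the bottle.
- spare3: Spare bottle, identical to those in the crate, at the start upright on the pot's floor about 48 mm from the pot's axis, its neighbours about 56 mm away. Glass sample bottle with a cork, 106 mm tall, 0.09 kg: body 36 mm diameter up to 56 mm, then a cylindrical neck with cork 20 mm diameter from 66 to 106 mm. Origin: centre of its underside, z up along the bottle.
- spare4: Spare bottle, identical to those in the crate, at the start upright on the pot's floor about 48 mm from the pot's axis, its neighbours about 56 mm away. Glass sample bottle with a cork, 106 mm tall, 0.09 kg: body 36 mm diameter up to 56 mm, then a cylindrical neck with cork 20 mm diameter from 66 to 106 mm. Origin: centre of its underside, z up along the bottle.
- glass: Bystander: stemmed tasting glass, 62 mm wide, 135 mm high, standing at the back. Origin: centre of its foot's underside.
- bung: Bystander: upright cork barrel bung, 44 mm diameter, 35 mm high. Origin: centre of its underside.
Things that resemble listed ones, but are neither listed nor needed, are in the scene too. There is more than one size of the mat; the job needs the smaller.

How it is judged (in metres and radians):
On the way, in this order (a step that is already met when the one before it is completed fails the run):
1. the lid lies knob-up on the cork mat (centre within 40 mm of the mat's), let go (horizontal distance between lid and mat below 0.04 m and height (world z) of lid below 0.012 m and angle between lid's own z axis and vertical below 0.08 rad and contact force between lid and the fingers below 0.05 N), for 0.2 s.
2. every cell of the crate holds an upright bottle standing on its floor (((horizontal distance between old0 and cell0 below 0.01 m and z of old0 in the frame of cell0 below 0.006 m and angle between old0's own z axis and vertical below 0.12 rad) or (horizontal distance between spare0 and cell0 below 0.01 m and z of spare0 in the frame of cell0 below 0.006 m and angle between spare0's own z axis and vertical below 0.12 rad) or (horizontal distance between spare1 and cell0 below 0.01 m and z of spare1 in the frame of cell0 below 0.006 m and angle between spare1's own z axis and vertical below 0.12 rad) or (horizontal distance between spare2 and cell0 below 0.01 m and z of spare2 in the frame of cell0 below 0.006 m and angle between spare2's own z axis and vertical below 0.12 rad) or (horizontal distance between spare3 and cell0 below 0.01 m and z of spare3 in the frame of cell0 below 0.006 m and angle between spare3's own z axis and vertical below 0.12 rad) or (horizontal distance between spare4 and cell0 below 0.01 m and z of spare4 in the frame of cell0 below 0.006 m and angle between spare4's own z axis and vertical below 0.12 rad)) and ((horizontal distance between old1 and cell1 below 0.01 m and z of old1 in the frame of cell1 below 0.006 m and angle between old1's own z axis and vertical below 0.12 rad) or (horizontal distance between spare0 and cell1 below 0.01 m and z of spare0 in the frame of cell1 below 0.006 m and angle between spare0's own z axis and vertical below 0.12 rad) or (horizontal distance between spare1 and cell1 below 0.01 m and z of spare1 in the frame of cell1 below 0.006 m and angle between spare1's own z axis and vertical below 0.12 rad) or (horizontal distance between spare2 and cell1 below 0.01 m and z of spare2 in the frame of cell1 below 0.006 m and angle between spare2's own z axis and vertical below 0.12 rad) or (horizontal distance between spare3 and cell1 below 0.01 m and z of spare3 in the frame of cell1 below 0.006 m and angle between spare3's own z axis and vertical below 0.12 rad) or (horizontal distance between spare4 and cell1 below 0.01 m and z of spare4 in the frame of cell1 below 0.006 m and angle between spare4's own z axis and vertical below 0.12 rad)) and ((horizontal distance between old2 and cell2 below 0.01 m and z of old2 in the frame of cell2 below 0.006 m and angle between old2's own z axis and vertical below 0.12 rad) or (horizontal distance between spare0 and cell2 below 0.01 m and z of spare0 in the frame of cell2 below 0.006 m and angle between spare0's own z axis and vertical below 0.12 rad) or (horizontal distance between spare1 and cell2 below 0.01 m and z of spare1 in the frame of cell2 below 0.006 m and angle between spare1's own z axis and vertical below 0.12 rad) or (horizontal distance between spare2 and cell2 below 0.01 m and z of spare2 in the frame of cell2 below 0.006 m and angle between spare2's own z axis and vertical below 0.12 rad) or (horizontal distance between spare3 and cell2 below 0.01 m and z of spare3 in the frame of cell2 below 0.006 m and angle between spare3's own z axis and vertical below 0.12 rad) or (horizontal distance between spare4 and cell2 below 0.01 m and z of spare4 in the frame of cell2 below 0.006 m and angle between spare4's own z axis and vertical below 0.12 rad)) and ((horizontal distance between old3 and cell3 below 0.01 m and z of old3 in the frame of cell3 below 0.006 m and angle between old3's own z axis and vertical below 0.12 rad) or (horizontal distance between spare0 and cell3 below 0.01 m and z of spare0 in the frame of cell3 below 0.006 m and angle between spare0's own z axis and vertical below 0.12 rad) or (horizontal distance between spare1 and cell3 below 0.01 m and z of spare1 in the frame of cell3 below 0.006 m and angle between spare1's own z axis and vertical below 0.12 rad) or (horizontal distance between spare2 and cell3 below 0.01 m and z of spare2 in the frame of cell3 below 0.006 m and angle between spare2's own z axis and vertical below 0.12 rad) or (horizontal distance between spare3 and cell3 below 0.01 m and z of spare3 in the frame of cell3 below 0.006 m and angle between spare3's own z axis and vertical below 0.12 rad) or (horizontal distance between spare4 and cell3 below 0.01 m and z of spare4 in the frame of cell3 below 0.006 m and angle between spare4's own z axis and vertical below 0.12 rad)) and ((horizontal distance between old4 and cell4 below 0.01 m and z of old4 in the frame of cell4 below 0.006 m and angle between old4's own z axis and vertical below 0.12 rad) or (horizontal distance between spare0 and cell4 below 0.01 m and z of spare0 in the frame of cell4 below 0.006 m and angle between spare0's own z axis and vertical below 0.12 rad) or (horizontal distance between spare1 and cell4 below 0.01 m and z of spare1 in the frame of cell4 below 0.006 m and angle between spare1's own z axis and vertical below 0.12 rad) or (horizontal distance between spare2 and cell4 below 0.01 m and z of spare2 in the frame of cell4 below 0.006 m and angle between spare2's own z axis and vertical below 0.12 rad) or (horizontal distance between spare3 and cell4 below 0.01 m and z of spare3 in the frame of cell4 below 0.006 m and angle between spare3's own z axis and vertical below 0.12 rad) or (horizontal distance between spare4 and cell4 below 0.01 m and z of spare4 in the frame of cell4 below 0.006 m and angle between spare4's own z axis and vertical below 0.12 rad)) and ((horizontal distance between old5 and cell5 below 0.01 m and z of old5 in the frame of cell5 below 0.006 m and angle between old5's own z axis and vertical below 0.12 rad) or (horizontal distance between spare0 and cell5 below 0.01 m and z of spare0 in the frame of cell5 below 0.006 m and angle between spare0's own z axis and vertical below 0.12 rad) or (horizontal distance between spare1 and cell5 below 0.01 m and z of spare1 in the frame of cell5 below 0.006 m and angle between spare1's own z axis and vertical below 0.12 rad) or (horizontal distance between spare2 and cell5 below 0.01 m and z of spare2 in the frame of cell5 below 0.006 m and angle between spare2's own z axis and vertical below 0.12 rad) or (horizontal distance between spare3 and cell5 below 0.01 m and z of spare3 in the frame of cell5 below 0.006 m and angle between spare3's own z axis and vertical below 0.12 rad) or (horizontal distance between spare4 and cell5 below 0.01 m and z of spare4 in the frame of cell5 below 0.006 m and angle between spare4's own z axis and vertical below 0.12 rad))), for 0.2 s.
At the end, for the whole second after the job is handed in: Every cell holds a bottle: within 10 mm of its centre, 6 mm of its floor, 0.12 rad of upright. Each spare stands in a cell or on the pot's floor. The lid is home: within 10 mm of the pot's centre, origin over 5 mm below the rim, level within 0.05 rad. All let go and at rest (all of step 2 and ((horizontal distance between spare0 and pot below 0.072 m and height (world z) of spare0 below 0.012 m and angle between spare0's own z axis and vertical below 0.12 rad) or (z of spare0 in the frame of crate below 0.014 m and x of spare0 in the frame of crate between -0.09 and 0.09 m and y of spare0 in the frame of crate between -0.06 and 0.06 m)) and ((horizontal distance between spare1 and pot below 0.072 m and height (world z) of spare1 below 0.012 m and angle between spare1's own z axis and vertical below 0.12 rad) or (z of spare1 in the frame of crate below 0.014 m and x of spare1 in the frame of crate between -0.09 and 0.09 m and y of spare1 in the frame of crate between -0.06 and 0.06 m)) and ((horizontal distance between spare2 and pot below 0.072 m and height (world z) of spare2 below 0.012 m and angle between spare2's own z axis and vertical below 0.12 rad) or (z of spare2 in the frame of crate below 0.014 m and x of spare2 in the frame of crate between -0.09 and 0.09 m and y of spare2 in the frame of crate between -0.06 and 0.06 m)) and ((horizontal distance between spare3 and pot below 0.072 m and height (world z) of spare3 below 0.012 m and angle between spare3's own z axis and vertical below 0.12 rad) or (z of spare3 in the frame of crate below 0.014 m and x of spare3 in the frame of crate between -0.09 and 0.09 m and y of spare3 in the frame of crate between -0.06 and 0.06 m)) and ((horizontal distance between spare4 and pot below 0.072 m and height (world z) of spare4 below 0.012 m and angle between spare4's own z axis and vertical below 0.12 rad) or (z of spare4 in the frame of crate below 0.014 m and x of spare4 in the frame of crate between -0.09 and 0.09 m and y of spare4 in the frame of crate between -0.06 and 0.06 m)) and horizontal distance between lid and pot below 0.01 m and z of lid in the frame of pot below 0.123 m and angle between lid's own z axis and vertical below 0.05 rad and linear speed of each of lid, spare0, spare1, spare2, spare3, spare4 below 0.02 m/s and contact force between lid and the fingers below 0.05 N); the robot touches nothing.
It fails at once if a bottle that was already in the crate is lifted out of its cell (z of old0 in the frame of cell0 above 0.03 m or z of old1 in the frame of cell1 above 0.03 m or z of old2 in the frame of cell2 above 0.03 m or z of old3 in the frame of cell3 above 0.03 m or z of old4 in the frame of cell4 above 0.03 m or z of old5 in the frame of cell5 above 0.03 m).
It fails at once if a bottle is tipped over (angle between any of old0, old1, old2, old3, old4, old5, spare0, spare1, spare2, spare3, spare4's own z axis and vertical above 0.8 rad).
It fails at once if a bystander (glass, bung) is pushed more than 30 mm (distance of any of glass, bung from where it was at the start of the episode above 0.03 m).
Of old0, old1, old2, old3, old4, old5 only 2 to 3 are there at a start; the rules pass over those that are not, and their reading is None.
At some moment in a run one of lid may be knocked a few centimetres aside while the robot is not near it.
It also fails if it takes over 192 s, if anything falls off the work surface, if the arm or the gripper's body presses on something with over 40 N, if the wrist force passes 120 N, or if a joint passes its speed limit or range.

### The arm

A 6-joint arm with a two-finger parallel gripper is mounted at the origin on the work surface. World frame = base frame: x ahead of the robot, y to its left, z up, the work surface at z = 0. Lengths are in mm, angles in rad, forces in N, time in s.
With the tool pointing down it reaches from about 250 to 775 mm from the base axis. Payload 4 kg.
Tool frame: the origin (TCP) lies at the very end of the fingers, on their centre line; the grasp point (between the pads) lies 19 mm behind it; z points along the fingers, y is the line along which they close (so a half turn about z gives the same grasp; the last joint's range is limited). The gripper opens to 85 mm and grips with 20 to 120 N. Pads are 22 mm wide; open, the fingers measure 114 mm over their backs; the gripper's body (76 mm by 85 mm) begins 54 mm behind the grasp point. The pads swing forward as they close: fully open they stand 13 mm farther back than shut.
Start: joints at [1.007, 0.087, 1.371, -0, 1.684, -0.103], TCP at [244.577, 492.646, 231.341] pointing down, gripper open.
Joint ranges: [-3.1, 3.1], [-0.76, 2.03], [0.27, 2.55], [-1.08, 4.22], [0.17, 2.65], [-2.57, 2.57]. Speed limits (rad/s): [2.79, 2.79, 3.14, 3.14, 3.14, 3.14].

### API

Orientations are given as [roll, pitch, yaw] about the fixed x, y, z axes, in that order (R = Rz(yaw) Ry(pitch) Rx(roll)).
In Python, from cell import arm gives the robot as it stands.
- The arm moves only by the tool move_arm, never from a script. Its argument "motion" is text: rows parted by semicolons, each of 7 numbers parted by spaces: the opening, from 0 (shut) to 1 (fully open), then the shift along the tool's x, y, z normalised to -1 to 1, where 1 is 30 cm, then the turn, a rotation vector about the tool's x, y, z normalised to -1 to 1, where 1 is 180 degrees. In form: claw tx ty tz wx wy wz; .... A call has 1 to 12 rows; each row is the pose to reach, as a shift and turn from the pose commanded when the call began, along the tool's axes at that moment, turning the shorter way round; what a row does not reach only later rows make up. A row lasts 1/8 s, in which the tool goes at most 62.5 mm and 10.7 degrees, less where a joint would pass 70% of its speed; a pose out of reach is approached as far as the arm can. A call with a number of a shift or a turn outside -1 to 1 is refused whole. A call with a gripper value outside its range is refused whole. The fingers move at their own pace and stop on an object; "grip_force" is the grip in N (left out, the last holds). Time passes only in rows, so rows that repeat a pose let the fingers close. It gives the time, the measured TCP pose, the force, the opening and the grip force at its end, in the units of the state.
- arm.observe(): the state, without advancing time (a new reading comes with each control period).
- arm.snapshot(name): name is "scene" or "top"; returns a dict with "img" (384x512x3 uint8, red, green, blue), "range_z" (384x512 float32, mm along the optical axis (not along the pixel's ray), 0 where there is no reading), "intrinsics" (3x3 intrinsics, pixels), "R" (3x3) and "t" (3): a world point X has camera coordinates R X + t. Camera axes: x right, y down, z forward; pixel columns grow to the right and rows downward; lengths in mm; the calibration is good to about 2 mm. A picture is of the moment at which its call begins.
- arm.finish_job(): hands the job in; it is judged then, once.
The state is a dict: "time": time; "q": joint angles; "qvel": joint speeds; "effort": joint torques, N m; "tcp_pos": TCP position; "ee_rot": TCP orientation; "contact_force": force on the tool from outside, world axes, zero at the start; "wrist_torque": the same for the moment, N m; "grip_width": finger opening in mm; "grasp_force": force on a finger pad.
Only numpy, scipy, OpenCV 4.12 (cv2) and the standard library are available. Lean on these libraries where they do the work, as an engineer would, in place of code of your own. Each camera call takes 0.05 s, during which the arm holds its last target. There are 200 camera calls.

## Working session

There is one attempt and no reset: what is moved stays moved. The work goes in short steps, Python scripts to look and compute and a tool call to move; the robot and the scene stay as the last step left them, time stands still between calls to the robot, and variables do not carry over. Pictures are saved under pics/ and viewed, at most 14 in all, crops included, and the job is handed in when it is done.

Besides the shell and the picture viewer there is one more tool, called after "Emit:" as name(argument=value, ...) on one line, values as JSON. move_arm: Moves the arm, as the interface text tells. Scaled input: -1 to 1 covers 30 cm each way for a shift and 180 degrees each way for a turn. Its arguments: {"type":"object","properties":{"motion":{"type":"string"},"grip_force":{"type":"number"}},"required":["motion"]}

```bash
ls; mkdir -p pics; cat > h.py <<'E'
import numpy as np,cv2
from cell import arm
def snap(n):
    s=arm.snapshot(n); K,R,t=[np.array(s[k],float) for k in("intrinsics","R","t")]
    z=s["range_z"].astype(float); v,u=np.mgrid[:z.shape[0],:z.shape[1]]
    c=np.stack([(u-K[0,2])/K[0,0]*z,(v-K[1,2])/K[1,1]*z,z],-1)
    P=(c-t)@R; P[z==0]=np.nan
    return s["img"],P,K,R,t
def save(img,f,s=1):
    cv2.imwrite("pics/"+f,cv2.resize(img[...,::-1],None,fx=s,fy=s,interpolation=cv2.INTER_CUBIC))
E
python3 - <<'E'
from h import *
o=arm.observe(); print(o)
for n in("top","scene"):
    i,P,K,R,t=snap(n); save(i,n+"0.png",1.5); np.savez(n+"0.npz",i=i,P=P); print(n,K,R,t)
E
```

```text
pics
{'time': 0.0, 'q': array([ 1.00692102e+00,  8.79856343e-02,  1.37229549e+00, -7.17786901e-06,
        1.68358629e+00, -1.03112777e-01]), 'qvel': array([ 0.00117426, -0.00011368,  0.00022089, -0.00076381,  0.00118068,
        0.0003188 ]), 'effort': array([-4.84138673e-04, -3.51853144e+01, -3.13275468e+01, -1.37438547e-04,
        1.05520320e-02,  7.37144916e-06]), 'tcp_pos': array([244.28860101, 492.20761635, 230.10146227]), 'ee_rot': array([-3.13932925e+00, -2.27044410e-04,  2.68082907e+00]), 'contact_force': array([ 0.39104945, -0.19124885,  0.05952862]), 'wrist_torque': array([ 0.0128774 , -0.04743738, -0.04486019]), 'grasp_force': 0.0, 'grip_width': 85.1041795391442}
top [[354.53345412   0.         256.17955877]
 [  0.         354.53345412 184.05218618]
 [  0.           0.           1.        ]] [[ 0.01683861 -0.99984831 -0.0044521 ]
 [-0.98693358 -0.01590716 -0.16034049]
 [ 0.16024535  0.00709383 -0.98705172]] [  -4.62864632  490.51282594 1180.2145425 ]
scene [[351.96497583   0.         253.58374085]
 [  0.         351.96497583 192.2917666 ]
 [  0.           0.           1.        ]] [[-0.93300263  0.3598539   0.00335635]
 [ 0.30401348  0.79314583 -0.52772672]
 [-0.19256659 -0.49135004 -0.84940759]] [ 462.7348934   -95.40633966 1157.64267203]
```

View pics/top0.png

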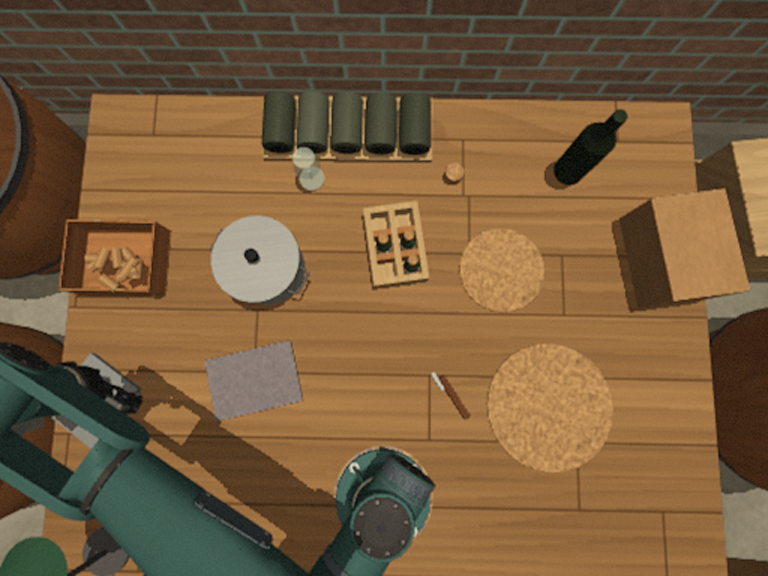

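View pics/scene0.png

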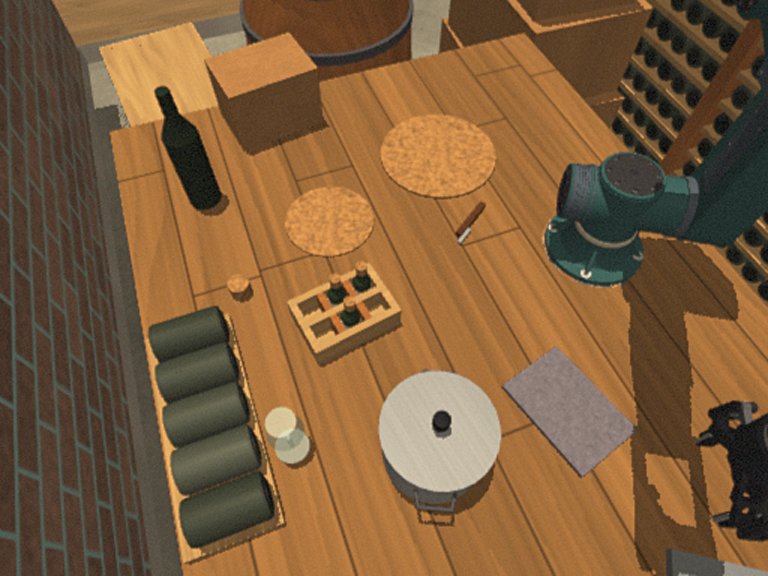

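Top view (×1.5): the lid with its black knob is at (252,256) on the pot, the crate at (395,244), with necks at about (383,240), (407,237) and (411,263). Mat candidates are the small round one at (502,270) and the large one at (550,407); the grey square cloth at (254,380) is not cork. I choose the small mat. The bung is at (454,172) and the glass at (310,170).

```bash
cat >> h.py <<'E'
def fitc(xy):
    A=np.c_[2*xy,np.ones(len(xy))]; s=np.linalg.lstsq(A,(xy**2).sum(1),rcond=None)[0]
    return s[0],s[1],np.sqrt(s[2]+s[0]**2+s[1]**2)
def crate(P,c0,r=130):
    m=(abs(P[...,2]-55)<5)&(np.hypot(P[...,0]-c0[0],P[...,1]-c0[1])<r)
    (cx,cy),(w,h),a=cv2.minAreaRect(P[m][:,:2].astype(np.float32))
    if w<h: a+=90
    return cx,cy,w,h,(a+90)%180-90
def enc(P,m):
    return cv2.minEnclosingCircle(P[m][:,:2].astype(np.float32))
def blobs(P,m):
    n,l,st,c=cv2.connectedComponentsWithStats(m.astype(np.uint8))
    return [(st[k,4],np.nanmean(P[l==k],0).round(1),c[k].round()) for k in range(1,n) if st[k,4]>=4]
E
python3 - <<'E'
from h import *
for n in("top","scene"):
    d=np.load(n+"0.npz"); P=d["P"]; i=d["i"]; Z=P[...,2]; print(n)
    g=lambda u,v:P[int(v/1.5),int(u/1.5)].round(1)
    pts=dict(top=[(280,270),(395,204),(502,270),(550,407),(252,256)],scene=[(440,460),(345,320),(330,220),(437,155),(441,420)])[n]
    for p in pts: print(p,g(*p))
    lc=g(*pts[0]); near=lambda c,r:np.hypot(P[...,0]-c[0],P[...,1]-c[1])<r
    m=near(lc,150)&(abs(Z-132)<5); print("lid",enc(P,m),P[m].mean(0))
    m=near(lc,150)&(Z>158); print("knob",m.sum(),P[m].mean(0) if m.any() else 0, enc(P,m) if m.any() else 0)
    hsv=cv2.cvtColor(i,cv2.COLOR_RGB2HSV); wood=g(*pts[2])
    m=near(wood,130)&(Z>2.5)&(Z<12); print("mat",enc(P,m),m.sum(),Z[m].mean())
    m=near(g(*pts[3]),180)&(Z>2.5)&(Z<12); print("bigmat",enc(P,m),m.sum())
    cc=g(*pts[1]) if n=="top" else None
    if n=="top": c0=np.array(cc[:2])-[60,0]
    cr=crate(P,c0); print("crate",cr)
    m=near(c0,120)&(Z>90)&(Z<125); print("necks",blobs(P,m))
    m=near(c0,130)&(abs(Z-55)<5); e=P[m]; print(m.sum(), e[:,2].mean())
    c=cv2.boundingRect(cv2.findNonZero((near(c0,140)|near(lc,110)).astype(np.uint8)))
    if n=="top": save(i[100:230,120:400],"crop.png",2.8)
E
```

```text
top
(280, 270) [485.2 226.8 130.7]
(395, 204) [656.1 -17.4  59.5]
(502, 270) [ 514.6 -271.     8.1]
(550, 407) [ 203.1 -373.4    9.1]
(252, 256) [507.8 274.3 175.9]
lid ((509.5833740234375, 278.9922790527344), 93.9891128540039) [508.37729645 278.51283578 133.31156083]
knob 74 [507.84050971 276.91179163 173.93074764] ((508.8610534667969, 278.60760498046875), 13.659890174865723)
mat ((514.693603515625, -271.1890563964844), 129.80657958984375) 2861 6.079934300808766
bigmat ((203.1393280029297, -373.3966369628906), 179.86648559570312) 6149
crate (565.8778076171875, -21.208900451660156, 183.36962890625, 126.27645874023438, 9.15546989440918)
necks [(np.int32(40), array([568.4, -48.7, 113.2]), array([272., 157.])), (np.int32(43), array([560.2,   6.7, 112. ]), array([255., 159.])), (np.int32(41), array([514.4, -57.4, 113.9]), array([275., 173.]))]
1000 56.169503292268814
scene
(440, 460) [527.5 325.  130.9]
(345, 320) [573.5  17.6  66.6]
(330, 220) [ 512.9 -271.8    2.8]
(437, 155) [ 205.8 -369.6    5. ]
(441, 420) [510.4 282.7 173. ]
lid ((508.6180725097656, 281.1427001953125), 93.97921752929688) [510.91532272 285.70227468 131.85107152]
knob 143 [510.4444059  283.09026602 171.83698253] ((509.4075622558594, 281.7298583984375), 13.567645072937012)
mat ((513.5770263671875, -271.2484436035156), 129.4232635498047) 2029 5.047538117833681
bigmat ((204.4745635986328, -368.67388916015625), 178.6564483642578) 3399
crate (565.2044067382812, -19.29395294189453, 182.664794921875, 129.48265075683594, 8.910802841186523)
necks [(np.int32(67), array([516.5, -52.6, 108.4]), array([240., 179.])), (np.int32(70), array([570.8, -43.6, 108.6]), array([223., 187.])), (np.int32(72), array([562.3,  12.4, 109.4]), array([232., 203.]))]
1378 54.69944595499099
```

View pics/crop.png

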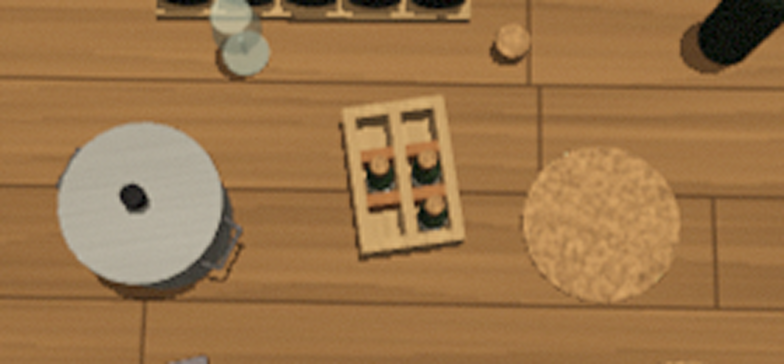

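The crop confirms the choice: lid knob at (133,197), three necks in the crate, and the small cork mat at (602,224). Cells 2, 3 and 5 are empty.

```bash
cat > plan.py <<'E'
import json,sys,os,numpy as np
# usage: plan.py "x y z yaw n; ..." : units for each waypoint from the last commanded pose; saves last as commanded
c=json.load(open("cmd.json")) if os.path.exists("cmd.json") else [244.577,492.646,231.341,2.6808]
X=np.array([[np.cos(c[3]),np.sin(c[3]),0],[np.sin(c[3]),-np.cos(c[3]),0],[0,0,-1]])
for w in sys.argv[1].split(";"):
    x,y,z,yaw=map(float,w.split())
    d=(X@(np.array([x,y,z])-c[:3])/300).round(3); a=round((c[3]-yaw)/np.pi,3)
    prev=globals().get("last",c); last=[*(np.array(c[:3])+X.T@(d*300)),c[3]-a*np.pi]
    n=np.linalg.norm(np.subtract(last[:3],prev[:3]))/62.5; m=abs(last[3]-prev[3])/0.1867
    print(*d,0,0,a,"rows>=%.1f"%max(n,m),np.hypot(x,y).round())
json.dump([float(v) for v in last],open("cmd.json","w"))
E
python3 plan.py "509 280 232 2.6808;509 280 141.5 2.6808"
```

```text
-1.105 -0.243 -0.002 0 0 0.0 rows>=5.4 581.0
-1.105 -0.243 0.299 0 0 0.0 rows>=1.4 581.0
```

```bash
rm cmd.json; python3 plan.py "400 368 232 2.6808"; python3 plan.py "509 280 232 2.6808;509 280 142 2.6808"
```

```text
-0.649 -0.142 -0.002 0 0 0.0 rows>=3.2 544.0
-0.456 -0.101 -0.0 0 0 0.0 rows>=2.2 581.0
-0.456 -0.101 0.3 0 0 0.0 rows>=1.4 581.0
```

Emit:
move_arm(motion="0.7 -0.649 -0.142 -0.002 0 0 0;0.7 -0.649 -0.142 -0.002 0 0 0;0.7 -0.649 -0.142 -0.002 0 0 0;0.7 -0.649 -0.142 -0.002 0 0 0;0.7 -0.649 -0.142 -0.002 0 0 0;0.7 -0.649 -0.142 -0.002 0 0 0", grip_force=60)

```text
time: 0.85
tcp_pos: [399.0, 368.8, 231.7]
ee_rot: [-3.142, -0.001, 2.682]
contact_force: [-0.2, 0.5, 0.8]
grip_width: 60.0
grasp_force: 0.0
```

Emit:
move_arm(motion="0.7 -0.456 -0.101 0 0 0 0;0.7 -0.456 -0.101 0 0 0 0;0.7 -0.456 -0.101 0 0 0 0;0.7 -0.456 -0.101 0 0 0 0;0.7 -0.456 -0.101 0 0 0 0;0.7 -0.456 -0.101 0.1 0 0 0;0.7 -0.456 -0.101 0.2 0 0 0;0.7 -0.456 -0.101 0.25 0 0 0;0.7 -0.456 -0.101 0.3 0 0 0;0.7 -0.456 -0.101 0.3 0 0 0")

```text
time: 2.1
tcp_pos: [508.3, 280.1, 141.1]
ee_rot: [-3.14, -0.001, 2.681]
contact_force: [0.3, 0.1, -0.1]
grip_width: 59.8
grasp_force: 0.0
```

Emit:
move_arm(motion="0 0 0 0 0 0 0;0 0 0 0 0 0 0;0 0 0 0 0 0 0;0 0 0 0 0 0 0;0 0 0 0 0 0 0;0 0 0 0 0 0 0")

```text
time: 2.85
tcp_pos: [509.9, 280.4, 143.6]
ee_rot: [3.139, 0.002, 2.681]
contact_force: [0.6, -0.0, 5.3]
grip_width: 26.3
grasp_force: 59.4
```

```bash
python3 plan.py "509 280 162 2.6808;509 280 232 2.6808;512 120 232 2.6808"; python3 plan.py "514 -60 232 2.6808;514 -120 232 2.6808";python3 plan.py "514 -271 232 2.6808;514 -271 100 2.6808";python3 plan.py "514 -271 50 2.6808;514 -271 27 2.6808"
```

```text
0.0 0.0 -0.067 0 0 0.0 rows>=0.3 581.0
0.0 0.0 -0.3 0 0 0.0 rows>=1.1 581.0
-0.246 -0.473 -0.3 0 0 0.0 rows>=2.6 526.0
-0.273 -0.535 -0.0 0 0 0.0 rows>=2.9 517.0
-0.361 -0.714 -0.0 0 0 0.0 rows>=1.0 528.0
-0.224 -0.451 -0.0 0 0 0.0 rows>=2.4 581.0
-0.224 -0.451 0.44 0 0 0.0 rows>=2.1 581.0
-0.0 0.0 0.166 0 0 0.0 rows>=0.8 581.0
-0.0 0.0 0.243 0 0 0.0 rows>=0.4 581.0
```

The pads ride slightly above the knob's equator, so I'll re-grip 4 mm lower.

Emit:
move_arm(motion="0.5 0 0 0 0 0 0;0.5 0 0 0 0 0 0;0.5 0 0 0.015 0 0 0;0.5 0 0 0.015 0 0 0;0 0 0 0.015 0 0 0;0 0 0 0.015 0 0 0;0 0 0 0.015 0 0 0;0 0 0 0.015 0 0 0;0 0 0 0.015 0 0 0")

```text
time: 3.98
tcp_pos: [509.0, 279.9, 137.3]
ee_rot: [-3.142, -0.0, 2.681]
contact_force: [0.5, 0.1, -1.4]
grip_width: 26.5
grasp_force: 59.3
```

Emit:
move_arm(motion="0 0 0 -0.02 0 0 0;0 0 0 -0.06 0 0 0;0 0 0 -0.12 0 0 0;0 0 0 -0.2 0 0 0;0 0 0 -0.28 0 0 0;0 0 0 -0.315 0 0 0;0 -0.05 -0.09 -0.315 0 0 0;0 -0.12 -0.23 -0.315 0 0 0;0 -0.18 -0.35 -0.315 0 0 0;0 -0.23 -0.44 -0.315 0 0 0;0 -0.246 -0.473 -0.315 0 0 0;0 -0.246 -0.473 -0.315 0 0 0")

```text
time: 5.48
tcp_pos: [512.1, 119.9, 232.1]
ee_rot: [3.141, -0.0, 2.68]
contact_force: [-0.2, 0.1, -3.3]
grip_width: 26.6
grasp_force: 59.6
```

Emit:
move_arm(motion="0 -0.04 -0.08 0 0 0 0;0 -0.1 -0.2 0 0 0 0;0 -0.17 -0.34 0 0 0 0;0 -0.24 -0.48 0 0 0 0;0 -0.3 -0.6 0 0 0 0;0 -0.34 -0.68 0 0 0 0;0 -0.361 -0.714 0 0 0 0;0 -0.361 -0.714 0 0 0 0")

```text
time: 6.48
tcp_pos: [514.2, -119.3, 231.7]
ee_rot: [3.141, -0.001, 2.681]
contact_force: [-0.2, 0.1, -2.3]
grip_width: 26.6
grasp_force: 59.9
```

Emit:
move_arm(motion="0 -0.04 -0.08 0 0 0 0;0 -0.1 -0.2 0 0 0 0;0 -0.16 -0.32 0 0 0 0;0 -0.21 -0.42 0 0 0 0;0 -0.224 -0.451 0 0 0 0;0 -0.224 -0.451 0.1 0 0 0;0 -0.224 -0.451 0.2 0 0 0;0 -0.224 -0.451 0.3 0 0 0;0 -0.224 -0.451 0.4 0 0 0;0 -0.224 -0.451 0.44 0 0 0;0 -0.224 -0.451 0.44 0 0 0")

```text
time: 7.85
tcp_pos: [513.9, -269.7, 99.3]
ee_rot: [3.141, -0.002, 2.682]
contact_force: [0.2, -0.3, -3.3]
grip_width: 26.0
grasp_force: 60.0
```

```bash
python3 - <<'E'
from h import *
i,P,*_=snap("scene"); save(i[40:300,120:400],"s1.png",2); i,P,*_=snap("top"); save(i[60:330,130:420],"t1.png",2)
o=arm.observe();print(o["tcp_pos"],o["grip_width"],o["contact_force"])
m=(np.hypot(P[...,0]-509,P[...,1]-280)<95)&(P[...,2]>90)&(P[...,2]<126); print(blobs(P,m))
E
```

```text
[ 514.91305454 -271.010057    101.50000384] 26.531287174343998 [-0.41000774 -0.37421996 -3.17516948]
[(np.int32(238), array([545.4, 329.6, 108.6]), array([157., 163.])), (np.int32(42), array([551.2, 257. , 110.1]), array([179., 161.])), (np.int32(45), array([542.4, 312.1, 108.9]), array([162., 164.])), (np.int32(119), array([467. , 218.3, 107.4]), array([190., 187.])), (np.int32(41), array([501.9, 231.7, 110.3]), array([186., 176.])), (np.int32(43), array([487.1, 319.9, 109.7]), array([159., 180.])), (np.int32(41), array([461.8, 268.6, 110.2]), array([174., 188.])), (np.int32(4), array([424.9, 292.5, 116.3]), array([166., 199.]))]
```

View pics/s1.png

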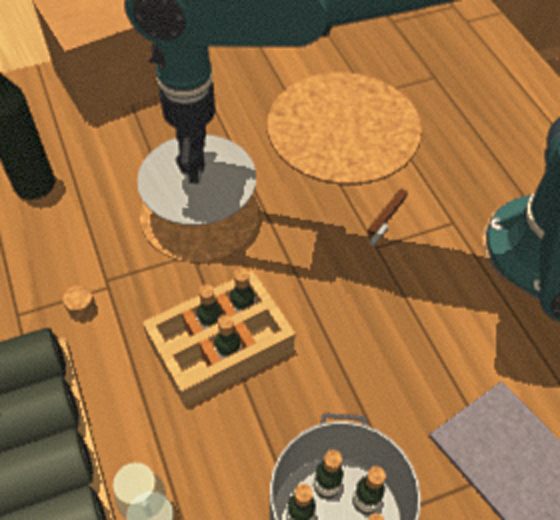

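The lid hangs level over the small mat (195,180), the crate is untouched and the spare bottles stand in the pot (330,470).

Emit:
move_arm(motion="0 0 0 0.06 0 0 0;0 0 0 0.12 0 0 0;0 0 0 0.18 0 0 0;0 0 0 0.22 0 0 0;0 0 0 0.24 0 0 0;0 0 0 0.25 0 0 0;0 0 0 0.255 0 0 0;0 0 0 0.255 0 0 0")

```text
time: 8.95
tcp_pos: [514.2, -271.2, 23.9]
ee_rot: [-3.142, 0.001, 2.681]
contact_force: [0.9, -0.3, -2.5]
grip_width: 26.8
grasp_force: 60.0
```

Emit:
move_arm(motion="0.2 0 0 0 0 0 0;0.4 0 0 0 0 0 0;0.6 0 0 0 0 0 0;0.6 0 0 0 0 0 0;0.6 0 0 0 0 0 0;0.6 0 0 0 0 0 0;0.6 0 0 -0.1 0 0 0;0.6 0 0 -0.3 0 0 0;0.6 0 0 -0.5 0 0 0;0.6 0 0 -0.692 0 0 0;0.6 0 0 -0.692 0 0 0;0.6 0 0 -0.692 0 0 0")

```text
time: 10.45
tcp_pos: [513.7, -271.0, 230.7]
ee_rot: [3.142, -0.0, 2.681]
contact_force: [-0.9, 1.0, -0.5]
grip_width: 51.3
grasp_force: 0.0
```

```bash
echo "[514,-271,231.1,2.6808]" > cmd.json; cat >> h.py <<'E'
def lidpose(c,z0):
    for n in("top","scene"):
        i,P,*_=snap(n); Z=P[...,2]; m=(np.hypot(P[...,0]-c[0],P[...,1]-c[1])<130)
        k=m&(abs(Z-z0-12)<5); print(n,"flange",enc(P,k),P[k].mean(0)); k=m&(Z>z0+38)&(Z<z0+60); print(" knob",k.sum(),P[k].mean(0).round(1),enc(P,k))
def spares(c=(509,280)):
    for n in("top","scene"):
        i,P,*_=snap(n); h=cv2.cvtColor(i,cv2.COLOR_RGB2HSV); Z=P[...,2]
        m=(np.hypot(P[...,0]-c[0],P[...,1]-c[1])<75)&(Z>95)&(Z<122); print(n)
        for b in blobs(P,m): print(b)
        r=(np.hypot(P[...,0]-c[0],P[...,1]-c[1])<100)&(abs(Z-128)<4); print("rim",enc(P,r),r.sum())
        for a in blobs(P,(np.hypot(P[...,0]-566,P[...,1]+20)<110)&(Z>98)&(Z<125)): print("crate",a)
E
python3 - <<'E'
from h import *
lidpose((514,-271),5); spares(); print(arm.observe()["tcp_pos"])
E
```

```text
top flange ((512.6077880859375, -272.29083251953125), 94.49008178710938) [ 530.58532276 -266.45765682   18.0303832 ]
 knob 9 [ 507.8 -280.9   56.7] ((508.7895812988281, -280.33447265625), 9.18043041229248)
scene flange ((513.5651245117188, -270.2282409667969), 94.9189682006836) [ 515.15005721 -265.73657562   16.77932824]
 knob 67 [ 514.5 -266.4   55.7] ((514.3125610351562, -269.1921691894531), 14.224350929260254)
top
(np.int32(41), array([551.3, 256.9, 111.1]), array([179., 161.]))
(np.int32(43), array([542.7, 312. , 109.9]), array([162., 163.]))
(np.int32(41), array([501.8, 231.6, 110.6]), array([186., 176.]))
(np.int32(43), array([486.9, 319.6, 110.7]), array([159., 180.]))
(np.int32(41), array([461.8, 268.7, 110. ]), array([174., 188.]))
rim ((510.36041259765625, 278.4721984863281), 87.08106994628906) 170
crate (np.int32(38), array([568.7, -48.9, 114.4]), array([272., 157.]))
crate (np.int32(39), array([560.9,   6.5, 113.9]), array([256., 159.]))
crate (np.int32(40), array([514.6, -57.5, 114.1]), array([275., 173.]))
scene
(np.int32(77), array([504.1, 236.8, 109.1]), array([286., 270.]))
(np.int32(81), array([464.2, 273.8, 108.1]), array([307., 278.]))
(np.int32(81), array([553.1, 262.1, 109. ]), array([271., 287.]))
(np.int32(86), array([488.6, 324.7, 109. ]), array([307., 302.]))
(np.int32(84), array([544.5, 317.4, 109.2]), array([284., 308.]))
rim ((510.03515625, 281.3770751953125), 87.49615478515625) 349
crate (np.int32(58), array([516.4, -52.9, 110.9]), array([240., 178.]))
crate (np.int32(58), array([570.6, -44.3, 111.8]), array([223., 186.]))
crate (np.int32(64), array([561.9,  11.8, 111. ]), array([232., 202.]))
[ 513.12238002 -270.57781446  228.52004989]
```

```bash
python3 plan.py "535 -10 231 2.6808"; python3 plan.py "552.2 259.5 231 2.6808"; python3 plan.py "552.2 259.5 76 2.6808;552.2 259.5 231 2.6808";  python3 plan.py "616.8 16.9 231 2.6808;616.8 16.9 100 2.6808;616.8 16.9 80 2.6808"
```

```text
0.324 0.81 0.0 0 0 0.0 rows>=4.2 535.0
0.348 0.831 0.0 0 0 0.0 rows>=4.3 610.0
0.0 -0.0 0.517 0 0 0.0 rows>=2.5 610.0
0.0 -0.0 0.0 0 0 0.0 rows>=2.5 610.0
-0.552 -0.629 0.0 0 0 0.0 rows>=4.0 617.0
-0.552 -0.629 0.437 0 0 0.0 rows>=2.1 617.0
-0.552 -0.629 0.504 0 0 0.0 rows>=0.3 617.0
```

Emit:
move_arm(motion="0.5 0.324 0.81 0 0 0 0;0.5 0.324 0.81 0 0 0 0;0.5 0.324 0.81 0 0 0 0;0.5 0.324 0.81 0 0 0 0;0.5 0.324 0.81 0 0 0 0;0.5 0.324 0.81 0 0 0 0;0.5 0.324 0.81 0 0 0 0", grip_force=40)

```text
time: 11.52
tcp_pos: [534.7, -11.6, 230.4]
ee_rot: [-3.141, -0.001, 2.679]
contact_force: [-1.1, -0.1, -0.4]
grip_width: 42.6
grasp_force: 0.0
```

Emit:
move_arm(motion="0.47 0.348 0.831 0 0 0 0;0.47 0.348 0.831 0 0 0 0;0.47 0.348 0.831 0 0 0 0;0.47 0.348 0.831 0 0 0 0;0.47 0.348 0.831 0 0 0 0;0.47 0.348 0.831 0 0 0 0;0.47 0.348 0.831 0 0 0 0;0.47 0.348 0.831 0 0 0 0;0.47 0.348 0.831 0 0 0 0")

```text
time: 12.65
tcp_pos: [552.5, 258.2, 231.3]
ee_rot: [3.141, 0.0, 2.679]
contact_force: [0.0, 0.5, -0.4]
grip_width: 40.3
grasp_force: 0.0
```

Emit:
move_arm(motion="0.47 0 0 0.15 0 0 0;0.47 0 0 0.3 0 0 0;0.47 0 0 0.4 0 0 0;0.47 0 0 0.46 0 0 0;0.47 0 0 0.5 0 0 0;0.47 0 0 0.517 0 0 0;0.47 0 0 0.517 0 0 0;0.47 0 0 0.517 0 0 0")

```text
time: 13.65
tcp_pos: [552.9, 259.8, 77.2]
ee_rot: [3.14, 0.002, 2.681]
contact_force: [1.1, 0.5, 0.4]
grip_width: 40.2
grasp_force: 0.0
```

Emit:
move_arm(motion="0.3 0 0 0 0 0 0;0.2 0 0 0 0 0 0;0 0 0 0 0 0 0;0 0 0 0 0 0 0;0 0 0 0 0 0 0;0 0 0 0 0 0 0")

```text
time: 14.4
tcp_pos: [552.7, 259.8, 76.7]
ee_rot: [3.14, 0.001, 2.681]
contact_force: [0.9, 0.4, 5.4]
grip_width: 18.7
grasp_force: 39.1
```

Emit:
move_arm(motion="0 0 0 -0.03 0 0 0;0 0 0 -0.08 0 0 0;0 0 0 -0.16 0 0 0;0 0 0 -0.26 0 0 0;0 0 0 -0.38 0 0 0;0 0 0 -0.48 0 0 0;0 0 0 -0.517 0 0 0;0 0 0 -0.517 0 0 0")

```text
time: 15.4
tcp_pos: [552.4, 259.5, 231.6]
ee_rot: [3.141, 0.001, 2.681]
contact_force: [0.2, 0.0, -1.3]
grip_width: 19.0
grasp_force: 39.1
```

Emit:
move_arm(motion="0 -0.06 -0.07 0 0 0 0;0 -0.16 -0.18 0 0 0 0;0 -0.28 -0.32 0 0 0 0;0 -0.4 -0.46 0 0 0 0;0 -0.49 -0.56 0 0 0 0;0 -0.552 -0.629 0 0 0 0;0 -0.552 -0.629 0 0 0 0;0 -0.552 -0.629 0 0 0 0")

```text
time: 16.4
tcp_pos: [615.9, 17.4, 229.3]
ee_rot: [-3.141, -0.003, 2.681]
contact_force: [0.9, 0.3, -1.1]
grip_width: 18.8
grasp_force: 39.2
```

```bash
cat >> h.py <<'E'
def held(c,z=231,neck=False):
    # pixels of held bottle body: region around tool axis below fingertips, body z range
    for n in("top","scene"):
        i,P,*_=snap(n); Z=P[...,2]; m=(np.hypot(P[...,0]-c[0],P[...,1]-c[1])<40)&(Z>z-68)&(Z<z-20)
        if m.any():
            q=P[m]; print(n,m.sum(),q.min(0).round(),q.max(0).round(),q.mean(0).round(1))
    return i
E
python3 - <<'E'
from h import *
i=held((616.8,16.9)); save(i[60:300,120:380],"s2.png",2); o=arm.observe(); print(o["tcp_pos"],o["grip_width"],crate(snap("scene")[1],(566,-20)))
E
```

```text
top 55 [597.  -1. 164.] [611.  33. 210.] [601.6  15.5 190.1]
scene 157 [598.  16. 163.] [633.  38. 211.] [617.1  32.3 188.7]
[616.14042353  18.04414128 230.26482622] 18.660894044254427 (565.5165405273438, -18.75567626953125, 182.96339416503906, 128.4788818359375, 8.400482177734375)
```

View pics/s2.png

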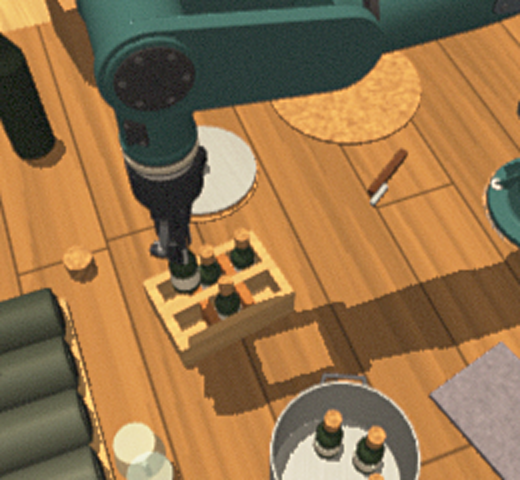

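The bottle hangs upright under the gripper at (185,275), above the far cells, and the lid lies on the mat at (225,175).

Emit:
move_arm(motion="0 0 0 0.1 0 0 0;0 0 0 0.2 0 0 0;0 0 0 0.27 0 0 0;0 0 0 0.32 0 0 0;0 0 0 0.36 0 0 0;0 0 0 0.4 0 0 0;0 0 0 0.437 0 0 0;0 0 0 0.437 0 0 0")

```text
time: 17.55
tcp_pos: [616.0, 16.9, 98.7]
ee_rot: [-3.141, -0.002, 2.681]
contact_force: [0.4, -0.7, -1.2]
grip_width: 18.8
grasp_force: 39.2
```

Emit:
move_arm(motion="0 0 0 0.03 0 0 0;0 0 0 0.05 0 0 0;0 0 0 0.06 0 0 0;0 0 0 0.067 0 0 0;0 0 0 0.067 0 0 0")

```text
time: 18.18
tcp_pos: [616.8, 16.9, 80.0]
ee_rot: [3.141, 0.0, 2.681]
contact_force: [0.1, 0.0, -1.3]
grip_width: 19.1
grasp_force: 39.3
```

Emit:
move_arm(motion="0 0 0 0.003 0 0 0;0 0 0 0.007 0 0 0;0 0 0 0.007 0 0 0")

```text
time: 18.55
tcp_pos: [617.1, 16.9, 79.7]
ee_rot: [3.141, 0.002, 2.681]
contact_force: [-1.4, -0.9, 5.6]
grip_width: 19.1
grasp_force: 40.0
```

Emit:
move_arm(motion="0.27 0 0 0 0 0 0;0.32 0 0 0 0 0 0;0.38 0 0 0 0 0 0;0.45 0 0 0 0 0 0;0.45 0 0 0 0 0 0;0.45 0 0 -0.06 0 0 0;0.45 0 0 -0.16 0 0 0;0.45 0 0 -0.3 0 0 0;0.45 0 0 -0.44 0 0 0;0.45 0 0 -0.511 0 0 0;0.45 0 0 -0.511 0 0 0")

```text
time: 19.92
tcp_pos: [618.0, 16.8, 235.4]
ee_rot: [3.139, 0.007, 2.681]
contact_force: [0.3, -0.2, 0.4]
grip_width: 38.6
grasp_force: 0.0
```

```bash
echo "[616.8,16.9,231.2,2.6808]" > cmd.json
python3 - <<'E'
from h import *
spares()
E
python3 plan.py "560 125 231 2.06";python3 plan.py "503 234.2 231 1.42;503 234.2 231 1.42"; python3 plan.py "503 234.2 76 1.42"; python3 plan.py "503 234.2 231 1.42"; python3 plan.py "506.1 -0.6 231 1.42;506.1 -0.6 100 1.42;506.1 -0.6 78 1.42"
```

```text
top
(np.int32(41), array([542.9, 312.2, 110.5]), array([162., 163.]))
(np.int32(40), array([502.1, 231.8, 110.7]), array([186., 176.]))
(np.int32(43), array([487. , 319.7, 110.3]), array([159., 180.]))
(np.int32(41), array([461.8, 268.6, 110.4]), array([174., 188.]))
rim ((510.5566711425781, 278.2698669433594), 87.40481567382812) 182
crate (np.int32(41), array([615.3,  15.2, 113. ]), array([253., 143.]))
crate (np.int32(20), array([568.2, -53.1, 114.9]), array([274., 157.]))
crate (np.int32(40), array([514.7, -57.5, 114. ]), array([275., 173.]))
scene
(np.int32(76), array([504. , 236.5, 108.8]), array([286., 270.]))
(np.int32(79), array([464.2, 273.9, 109. ]), array([307., 278.]))
(np.int32(85), array([488.6, 324.8, 109.3]), array([307., 302.]))
(np.int32(84), array([544.5, 317.2, 109.2]), array([284., 308.]))
rim ((509.26177978515625, 281.5027770996094), 87.46292877197266) 349
crate (np.int32(59), array([516.6, -52.9, 110.5]), array([240., 179.]))
crate (np.int32(60), array([570.8, -44.5, 111. ]), array([223., 187.]))
crate (np.int32(63), array([562.2,  11.7, 111.3]), array([232., 202.]))
crate (np.int32(65), array([617.1,  20.5, 111. ]), array([214., 211.]))
0.33 0.239 0.001 0 0 0.198 rows>=3.3 574.0
0.41 0.003 -0.0 0 0 0.203 rows>=3.4 555.0
0.41 0.003 -0.0 0 0 0.203 rows>=0.0 555.0
-0.0 -0.0 0.516 0 0 0.0 rows>=2.5 555.0
-0.0 -0.0 -0.516 0 0 0.0 rows>=2.5 555.0
-0.772 0.127 -0.0 0 0 0.0 rows>=3.8 506.0
-0.772 0.127 0.436 0 0 0.0 rows>=2.1 506.0
-0.772 0.127 0.51 0 0 0.0 rows>=0.4 506.0
```

Emit:
move_arm(motion="0.47 0.33 0.239 0.001 0 0 0.198;0.47 0.33 0.239 0.001 0 0 0.198;0.47 0.33 0.239 0.001 0 0 0.198;0.47 0.33 0.239 0.001 0 0 0.198;0.47 0.33 0.239 0.001 0 0 0.198;0.47 0.33 0.239 0.001 0 0 0.198;0.47 0.33 0.239 0.001 0 0 0.198")

```text
time: 20.9
tcp_pos: [559.8, 124.9, 230.2]
ee_rot: [-3.141, -0.0, 2.059]
contact_force: [-0.0, 0.1, 0.1]
grip_width: 40.4
grasp_force: 0.0
```

Emit:
move_arm(motion="0.47 0.41 0.003 0 0 0 0.203;0.47 0.41 0.003 0 0 0 0.203;0.47 0.41 0.003 0 0 0 0.203;0.47 0.41 0.003 0 0 0 0.203;0.47 0.41 0.003 0 0 0 0.203;0.47 0.41 0.003 0 0 0 0.203;0.47 0.41 0.003 0 0 0 0.203;0.47 0.41 0.003 0 0 0 0.203")

```text
time: 21.9
tcp_pos: [503.1, 234.0, 230.7]
ee_rot: [-3.142, -0.0, 1.421]
contact_force: [0.0, 1.0, -0.8]
grip_width: 40.0
grasp_force: 0.0
```

Emit:
move_arm(motion="0.47 0 0 0.15 0 0 0;0.47 0 0 0.3 0 0 0;0.47 0 0 0.4 0 0 0;0.47 0 0 0.46 0 0 0;0.47 0 0 0.5 0 0 0;0.47 0 0 0.516 0 0 0;0.47 0 0 0.516 0 0 0;0.47 0 0 0.516 0 0 0")

```text
time: 22.9
tcp_pos: [503.7, 234.5, 77.1]
ee_rot: [3.14, -0.001, 1.421]
contact_force: [0.5, -0.3, -0.5]
grip_width: 40.1
grasp_force: 0.0
```

Emit:
move_arm(motion="0.3 0 0 0 0 0 0;0.2 0 0 0 0 0 0;0 0 0 0 0 0 0;0 0 0 0 0 0 0;0 0 0 0 0 0 0;0 0 0 0 0 0 0")

```text
time: 23.65
tcp_pos: [503.5, 234.4, 76.7]
ee_rot: [3.14, -0.001, 1.421]
contact_force: [-0.2, 0.2, 5.5]
grip_width: 18.7
grasp_force: 39.2
```

Emit:
move_arm(motion="0 0 0 -0.03 0 0 0;0 0 0 -0.08 0 0 0;0 0 0 -0.16 0 0 0;0 0 0 -0.26 0 0 0;0 0 0 -0.38 0 0 0;0 0 0 -0.48 0 0 0;0 0 0 -0.516 0 0 0;0 0 0 -0.516 0 0 0")

```text
time: 24.65
tcp_pos: [503.1, 234.3, 231.2]
ee_rot: [3.141, -0.001, 1.421]
contact_force: [-0.3, 0.3, -1.4]
grip_width: 18.6
grasp_force: 39.1
```

Emit:
move_arm(motion="0 -0.08 0.013 0 0 0 0;0 -0.2 0.033 0 0 0 0;0 -0.35 0.058 0 0 0 0;0 -0.5 0.082 0 0 0 0;0 -0.63 0.104 0 0 0 0;0 -0.73 0.12 0 0 0 0;0 -0.772 0.127 0 0 0 0;0 -0.772 0.127 0 0 0 0;0 -0.772 0.127 0 0 0 0")

```text
time: 25.78
tcp_pos: [505.9, 0.5, 230.3]
ee_rot: [-3.141, -0.001, 1.422]
contact_force: [0.0, 0.3, -1.4]
grip_width: 18.9
grasp_force: 39.1
```

```bash
python3 - <<'E'
from h import *
i=held((506.1,-.6)); o=arm.observe(); print(o["tcp_pos"],o["grip_width"])
E
```

```text
top 11 [489. -18. 166.] [500.  -9. 210.] [494.4 -13.6 191.3]
scene 141 [492.  -2. 163.] [524.  20. 210.] [510.6  14.6 187.8]
[506.06925527   0.61997202 230.60968639] 18.8565511625737
```

Emit:
move_arm(motion="0 0 0 0.1 0 0 0;0 0 0 0.2 0 0 0;0 0 0 0.27 0 0 0;0 0 0 0.32 0 0 0;0 0 0 0.36 0 0 0;0 0 0 0.4 0 0 0;0 0 0 0.437 0 0 0;0 0 0 0.437 0 0 0")

```text
time: 26.88
tcp_pos: [505.4, -0.4, 98.5]
ee_rot: [-3.14, -0.0, 1.421]
contact_force: [0.2, -0.6, -0.7]
grip_width: 18.8
grasp_force: 39.2
```

Emit:
move_arm(motion="0 0 0 0.03 0 0 0;0 0 0 0.05 0 0 0;0 0 0 0.06 0 0 0;0 0 0 0.07 0 0 0;0 0 0 0.074 0 0 0;0 0 0 0.074 0 0 0")

```text
time: 27.62
tcp_pos: [506.4, -0.6, 79.7]
ee_rot: [3.141, 0.0, 1.421]
contact_force: [-3.4, 0.2, 7.3]
grip_width: 19.0
grasp_force: 40.2
```

Emit:
move_arm(motion="0.27 0 0 0 0 0 0;0.32 0 0 0 0 0 0;0.38 0 0 0 0 0 0;0.45 0 0 0 0 0 0;0.45 0 0 0 0 0 0;0.45 0 0 -0.06 0 0 0;0.45 0 0 -0.16 0 0 0;0.45 0 0 -0.3 0 0 0;0.45 0 0 -0.44 0 0 0;0.45 0 0 -0.511 0 0 0;0.45 0 0 -0.511 0 0 0")

```text
time: 29.0
tcp_pos: [507.4, -0.6, 234.5]
ee_rot: [3.135, -0.0, 1.421]
contact_force: [0.5, -0.0, -1.3]
grip_width: 38.5
grasp_force: 0.0
```

```bash
echo "[506.1,-0.6,231,1.42]" > cmd.json
python3 - <<'E'
from h import *
spares()
E
python3 plan.py "525 160 231 1.1";python3 plan.py "543.6 314.7 231 0.8"; python3 plan.py "543.6 314.7 76 0.8"; python3 plan.py "543.6 314.7 231 .8"; python3 plan.py "590 120 231 .8"; python3 plan.py "625.5 -38.4 231 .8";  python3 plan.py "625.5 -38.4 78 .8"
```

```text
top
(np.int32(42), array([542.7, 312.3, 110.1]), array([162., 163.]))
(np.int32(43), array([486.8, 319.5, 111. ]), array([159., 180.]))
(np.int32(40), array([461.9, 268.8, 110.5]), array([174., 188.]))
rim ((509.8648986816406, 278.82867431640625), 87.20149993896484) 185
crate (np.int32(11), array([566.3, -53.5, 113.4]), array([274., 158.]))
crate (np.int32(6), array([515.5, -49.4, 114.2]), array([272., 173.]))
crate (np.int32(5), array([501.2,  -8.4, 113.6]), array([260., 177.]))
scene
(np.int32(80), array([464.2, 273.8, 108.6]), array([307., 278.]))
(np.int32(86), array([488.5, 324.6, 108.8]), array([307., 302.]))
(np.int32(85), array([544.5, 317.3, 109.4]), array([284., 308.]))
rim ((510.1453857421875, 281.1392517089844), 87.2551498413086) 347
crate (np.int32(58), array([516.1, -52.9, 110.7]), array([240., 178.]))
crate (np.int32(61), array([570.6, -44.4, 110.6]), array([223., 187.]))
crate (np.int32(63), array([506.7,   2.8, 110.7]), array([250., 193.]))
crate (np.int32(63), array([562.1,  11.4, 110.8]), array([232., 202.]))
crate (np.int32(66), array([617.1,  20.7, 111. ]), array([214., 211.]))
0.539 -0.018 0.0 0 0 0.102 rows>=2.6 549.0
0.487 -0.179 0.0 0 0 0.095 rows>=2.5 628.0
0.0 -0.0 0.517 0 0 0.0 rows>=2.5 628.0
0.0 -0.0 -0.517 0 0 0.0 rows>=2.5 628.0
-0.358 0.563 0.0 0 0 0.0 rows>=3.2 602.0
-0.297 0.452 0.0 0 0 0.0 rows>=2.6 627.0
0.0 0.0 0.51 0 0 0.0 rows>=2.4 627.0
```

Emit:
move_arm(motion="0.47 0.539 -0.018 0 0 0 0.102;0.47 0.539 -0.018 0 0 0 0.102;0.47 0.539 -0.018 0 0 0 0.102;0.47 0.539 -0.018 0 0 0 0.102;0.47 0.539 -0.018 0 0 0 0.102")

```text
time: 29.72
tcp_pos: [524.2, 159.7, 229.2]
ee_rot: [-3.14, 0.002, 1.101]
contact_force: [0.5, -0.3, -0.0]
grip_width: 40.1
grasp_force: 0.0
```

Emit:
move_arm(motion="0.47 0.487 -0.179 0 0 0 0.095;0.47 0.487 -0.179 0 0 0 0.095;0.47 0.487 -0.179 0 0 0 0.095;0.47 0.487 -0.179 0 0 0 0.095;0.47 0.487 -0.179 0 0 0 0.095;0.47 0.487 -0.179 0 0 0 0.095;0.47 0.487 -0.179 0 0 0 0.095")

```text
time: 30.6
tcp_pos: [543.4, 313.5, 231.1]
ee_rot: [3.141, -0.0, 0.8]
contact_force: [-0.8, 0.8, 0.3]
grip_width: 40.2
grasp_force: 0.0
```

Emit:
move_arm(motion="0.47 0 0 0.15 0 0 0;0.47 0 0 0.3 0 0 0;0.47 0 0 0.4 0 0 0;0.47 0 0 0.46 0 0 0;0.47 0 0 0.5 0 0 0;0.47 0 0 0.517 0 0 0;0.47 0 0 0.517 0 0 0;0.47 0 0 0.517 0 0 0")

```text
time: 31.6
tcp_pos: [543.9, 315.1, 77.0]
ee_rot: [3.141, -0.002, 0.802]
contact_force: [0.1, 1.1, -0.8]
grip_width: 39.8
grasp_force: 0.0
```

Emit:
move_arm(motion="0.3 0 0 0 0 0 0;0.2 0 0 0 0 0 0;0 0 0 0 0 0 0;0 0 0 0 0 0 0;0 0 0 0 0 0 0;0 0 0 0 0 0 0")

```text
time: 32.35
tcp_pos: [543.7, 315.0, 76.5]
ee_rot: [3.141, -0.002, 0.802]
contact_force: [-0.1, -0.1, 4.7]
grip_width: 18.9
grasp_force: 39.2
```

Emit:
move_arm(motion="0 0 0 -0.03 0 0 0;0 0 0 -0.08 0 0 0;0 0 0 -0.16 0 0 0;0 0 0 -0.26 0 0 0;0 0 0 -0.38 0 0 0;0 0 0 -0.48 0 0 0;0 0 0 -0.517 0 0 0;0 0 0 -0.517 0 0 0")

```text
time: 33.35
tcp_pos: [543.4, 314.9, 231.4]
ee_rot: [3.141, -0.001, 0.802]
contact_force: [0.1, -0.2, -1.4]
grip_width: 18.8
grasp_force: 39.1
```

Emit:
move_arm(motion="0 -0.04 0.06 0 0 0 0;0 -0.11 0.17 0 0 0 0;0 -0.2 0.31 0 0 0 0;0 -0.28 0.44 0 0 0 0;0 -0.33 0.52 0 0 0 0;0 -0.358 0.563 0 0 0 0;0 -0.358 0.563 0 0 0 0")

```text
time: 34.22
tcp_pos: [589.7, 118.9, 229.6]
ee_rot: [-3.14, 0.001, 0.8]
contact_force: [0.0, -0.6, 0.1]
grip_width: 18.9
grasp_force: 39.1
```

Emit:
move_arm(motion="0 -0.04 0.06 0 0 0 0;0 -0.1 0.15 0 0 0 0;0 -0.18 0.27 0 0 0 0;0 -0.24 0.37 0 0 0 0;0 -0.28 0.42 0 0 0 0;0 -0.297 0.452 0 0 0 0;0 -0.297 0.452 0 0 0 0;0 -0.297 0.452 0 0 0 0")

```text
time: 35.22
tcp_pos: [625.4, -37.0, 230.8]
ee_rot: [-3.141, -0.001, 0.804]
contact_force: [-0.4, 1.1, -0.6]
grip_width: 19.0
grasp_force: 39.2
```

```bash
python3 - <<'E'
from h import *
i=held((625.5,-38.4)); o=arm.observe(); print(o["tcp_pos"],o["grip_width"])
E
```

```text
top 45 [607. -56. 163.] [625. -22. 210.] [610.7 -38.3 187.8]
scene 156 [607. -37. 163.] [643. -16. 211.] [627.  -21.8 188.1]
[625.37603961 -37.04746062 230.87890263] 18.738554500680152
```

Emit:
move_arm(motion="0 0 0 0.1 0 0 0;0 0 0 0.2 0 0 0;0 0 0 0.27 0 0 0;0 0 0 0.32 0 0 0;0 0 0 0.36 0 0 0;0 0 0 0.4 0 0 0;0 0 0 0.437 0 0 0;0 0 0 0.437 0 0 0")

```text
time: 36.33
tcp_pos: [624.8, -38.1, 98.3]
ee_rot: [-3.14, 0.001, 0.802]
contact_force: [-0.3, -0.1, -0.8]
grip_width: 19.2
grasp_force: 39.2
```

Emit:
move_arm(motion="0 0 0 0.03 0 0 0;0 0 0 0.05 0 0 0;0 0 0 0.06 0 0 0;0 0 0 0.07 0 0 0;0 0 0 0.074 0 0 0;0 0 0 0.074 0 0 0")

```text
time: 37.08
tcp_pos: [625.7, -38.1, 79.5]
ee_rot: [3.141, -0.001, 0.802]
contact_force: [-2.6, 1.5, 5.3]
grip_width: 18.8
grasp_force: 40.0
```

Now I release, retreat, and check the crate, lid and pot.

Emit:
move_arm(motion="0.27 0 0 0 0 0 0;0.32 0 0 0 0 0 0;0.38 0 0 0 0 0 0;0.45 0 0 0 0 0 0;0.45 0 0 0 0 0 0;0.45 0 0 -0.06 0 0 0;0.45 0 0 -0.16 0 0 0;0.45 0 0 -0.3 0 0 0;0.45 0 0 -0.44 0 0 0;0.45 0 0 -0.511 0 0 0;0.45 0 0 -0.511 0 0 0;0.45 0 0 -0.511 0 0 0")

```text
time: 38.58
tcp_pos: [625.1, -38.1, 230.0]
ee_rot: [-3.141, 0.001, 0.802]
contact_force: [0.1, -0.5, -0.4]
grip_width: 38.4
grasp_force: 0.0
```

```bash
echo "[625.5,-38.4,231,0.8]" > cmd.json
python3 plan.py "450 -150 231 1.4"
```

```text
-0.674 -0.16 0.0 0 0 -0.191 rows>=3.3 474.0
```

```bash
echo "[625.5,-38.4,231,0.8]" > cmd.json
python3 plan.py "420 120 231 1.4"
```

```text
-0.098 -0.859 0.0 0 0 -0.191 rows>=4.1 437.0
```

Emit:
move_arm(motion="0.7 -0.098 -0.859 0 0 0 -0.191;0.7 -0.098 -0.859 0 0 0 -0.191;0.7 -0.098 -0.859 0 0 0 -0.191;0.7 -0.098 -0.859 0 0 0 -0.191;0.7 -0.098 -0.859 0 0 0 -0.191;0.7 -0.098 -0.859 0 0 0 -0.191;0.7 -0.098 -0.859 0 0 0 -0.191;0.7 -0.098 -0.859 0 0 0 -0.191")

```text
time: 39.58
tcp_pos: [420.7, 119.1, 230.2]
ee_rot: [-3.141, 0.0, 1.4]
contact_force: [0.2, -0.7, -0.1]
grip_width: 59.8
grasp_force: 0.0
```

```bash
python3 - <<'E'
from h import *
spares(); lidpose((513,-271),5); i,*_=snap("top"); save(i[60:330,110:420],"t3.png",2)
o=arm.observe();print(o["tcp_pos"],o["ee_rot"])
E
```

```text
top
(np.int32(43), array([487. , 319.7, 110.3]), array([159., 180.]))
rim ((510.7841491699219, 279.9137268066406), 86.87592315673828) 110
crate (np.int32(38), array([623.9, -38.7, 113.9]), array([270., 141.]))
crate (np.int32(38), array([615.6,  15.4, 114.4]), array([253., 143.]))
crate (np.int32(38), array([568.9, -48.9, 113.8]), array([272., 157.]))
crate (np.int32(38), array([561.2,   6.5, 114.3]), array([256., 159.]))
crate (np.int32(39), array([514.9, -57.5, 114.2]), array([275., 173.]))
crate (np.int32(38), array([505.1,  -1.4, 114.1]), array([258., 176.]))
scene
(np.int32(81), array([464.4, 274. , 108.6]), array([307., 278.]))
(np.int32(85), array([488.5, 324.6, 108.8]), array([307., 302.]))
rim ((509.97149658203125, 281.2488098144531), 87.28286743164062) 353
crate (np.int32(57), array([516.3, -52.8, 111.4]), array([240., 178.]))
crate (np.int32(59), array([570.5, -44.5, 111.1]), array([223., 187.]))
crate (np.int32(64), array([506.8,   3.2, 110.8]), array([250., 193.]))
crate (np.int32(63), array([626.2, -34. , 111.5]), array([205., 196.]))
crate (np.int32(64), array([562. ,  11.4, 110.6]), array([232., 202.]))
crate (np.int32(64), array([617. ,  20.4, 111.3]), array([214., 211.]))
top flange ((504.22235107421875, -266.73748779296875), 108.89263916015625) [ 486.92659685 -265.41324063   18.18869262]
 knob 58 [ 486.5 -263.5   58.6] ((487.421875, -264.679443359375), 13.291850090026855)
scene flange ((488.5769958496094, -263.42333984375), 96.40752410888672) [ 489.12167879 -257.9968773    16.75554149]
 knob 68 [ 488.3 -258.9   55.5] ((487.74700927734375, -261.81707763671875), 15.05400276184082)
[420.12031404 119.54452562 230.59924908] [-3.14131656e+00  4.74933142e-05  1.40143501e+00]
```

View pics/t3.png

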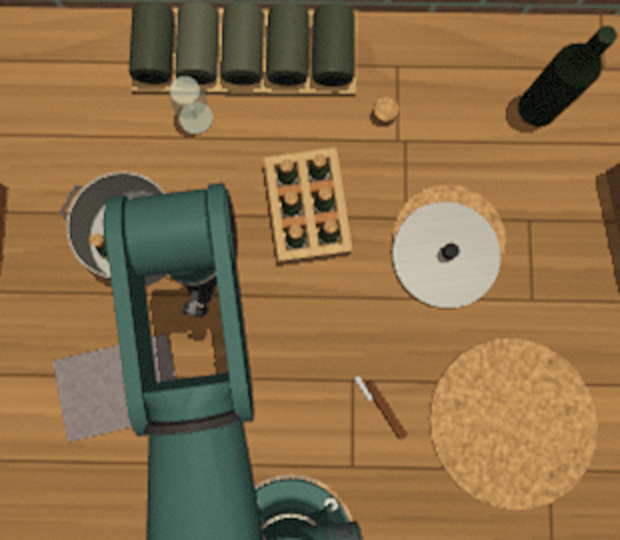

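The crate is full: six necks at (287–328, 165–235). The lid was knocked to (447,253), about 27 mm off-centre, but it's still level on the mat, and I re-measured it at about (487.6, -263.3) mm.

```bash
python3 plan.py "460 -80 231 1.4"; python3 plan.py "487.6 -263.3 231 1.4"; python3 plan.py "487.6 -263.3 22.5 1.4"; python3 plan.py "487.6 -263.3 240 1.4"; python3 plan.py "495 0 240 1.4"; python3 plan.py "510 280.1 240 1.4"; python3 plan.py "510 280.1 150 1.4;510 280.1 137.5 1.4"
```

```text
-0.635 0.244 0.0 0 0 0.0 rows>=3.3 467.0
-0.586 0.195 0.0 0 0 0.0 rows>=3.0 554.0
-0.0 -0.0 0.695 0 0 0.0 rows>=3.3 554.0
-0.0 -0.0 -0.725 0 0 0.0 rows>=3.5 554.0
0.869 -0.125 0.0 0 0 0.0 rows>=4.2 495.0
0.929 -0.11 0.0 0 0 0.0 rows>=4.5 582.0
-0.0 0.0 0.3 0 0 0.0 rows>=1.4 582.0
-0.0 0.0 0.342 0 0 0.0 rows>=0.2 582.0
```

Emit:
move_arm(motion="0.7 -0.635 0.244 0 0 0 0;0.7 -0.635 0.244 0 0 0 0;0.7 -0.635 0.244 0 0 0 0;0.7 -0.635 0.244 0 0 0 0;0.7 -0.635 0.244 0 0 0 0;0.7 -0.635 0.244 0 0 0 0", grip_force=60)

```text
time: 40.58
tcp_pos: [459.9, -78.9, 230.7]
ee_rot: [-3.141, -0.001, 1.404]
contact_force: [0.2, 0.2, -0.6]
grip_width: 60.0
grasp_force: 0.0
```

Emit:
move_arm(motion="0.7 -0.586 0.195 0 0 0 0;0.7 -0.586 0.195 0 0 0 0;0.7 -0.586 0.195 0 0 0 0;0.7 -0.586 0.195 0 0 0 0;0.7 -0.586 0.195 0 0 0 0;0.7 -0.586 0.195 0 0 0 0;0.7 -0.586 0.195 0 0 0 0")

```text
time: 41.45
tcp_pos: [488.4, -261.8, 231.3]
ee_rot: [3.141, 0.0, 1.404]
contact_force: [0.4, 0.4, 0.3]
grip_width: 59.8
grasp_force: 0.0
```

Emit:
move_arm(motion="0.7 0 0 0.2 0 0 0;0.7 0 0 0.4 0 0 0;0.7 0 0 0.5 0 0 0;0.7 0 0 0.58 0 0 0;0.7 0 0 0.64 0 0 0;0.7 0 0 0.68 0 0 0;0.7 0 0 0.695 0 0 0;0.7 0 0 0.695 0 0 0;0.7 0 0 0.695 0 0 0")

```text
time: 42.58
tcp_pos: [488.8, -263.8, 23.2]
ee_rot: [3.14, 0.001, 1.402]
contact_force: [0.1, 0.8, -0.6]
grip_width: 60.0
grasp_force: 0.0
```

Emit:
move_arm(motion="0.4 0 0 0 0 0 0;0.3 0 0 0 0 0 0;0 0 0 0 0 0 0;0 0 0 0 0 0 0;0 0 0 0 0 0 0;0 0 0 0 0 0 0")

```text
time: 43.32
tcp_pos: [488.4, -263.6, 22.9]
ee_rot: [3.141, 0.0, 1.402]
contact_force: [-1.1, 1.2, 4.8]
grip_width: 26.7
grasp_force: 58.8
```

Gripped at 26.7 mm. I lift, carry the lid over the pot, and check before lowering.

Emit:
move_arm(motion="0 0 0 -0.02 0 0 0;0 0 0 -0.06 0 0 0;0 0 0 -0.14 0 0 0;0 0 0 -0.26 0 0 0;0 0 0 -0.4 0 0 0;0 0 0 -0.53 0 0 0;0 0 0 -0.64 0 0 0;0 0 0 -0.7 0 0 0;0 0 0 -0.725 0 0 0;0 0 0 -0.725 0 0 0")

```text
time: 44.58
tcp_pos: [488.0, -263.2, 238.9]
ee_rot: [-3.14, -0.001, 1.402]
contact_force: [-0.5, -0.5, -4.3]
grip_width: 26.3
grasp_force: 59.3
```

Emit:
move_arm(motion="0 0.06 -0.009 0 0 0 0;0 0.16 -0.023 0 0 0 0;0 0.3 -0.043 0 0 0 0;0 0.45 -0.065 0 0 0 0;0 0.6 -0.086 0 0 0 0;0 0.73 -0.105 0 0 0 0;0 0.82 -0.118 0 0 0 0;0 0.869 -0.125 0 0 0 0;0 0.869 -0.125 0 0 0 0")

```text
time: 45.7
tcp_pos: [494.5, 0.8, 239.0]
ee_rot: [-3.14, 0.0, 1.404]
contact_force: [-0.8, -0.6, -3.5]
grip_width: 26.4
grasp_force: 59.3
```

Emit:
move_arm(motion="0 0.06 -0.007 0 0 0 0;0 0.16 -0.019 0 0 0 0;0 0.3 -0.036 0 0 0 0;0 0.45 -0.053 0 0 0 0;0 0.6 -0.071 0 0 0 0;0 0.74 -0.088 0 0 0 0;0 0.85 -0.101 0 0 0 0;0 0.91 -0.108 0 0 0 0;0 0.929 -0.11 0 0 0 0;0 0.929 -0.11 0 0 0 0;0 0.929 -0.11 0 0 0 0")

```text
time: 47.08
tcp_pos: [509.4, 279.1, 239.9]
ee_rot: [3.141, 0.0, 1.401]
contact_force: [0.9, -0.1, -3.6]
grip_width: 26.7
grasp_force: 59.3
```

Emit:
move_arm(motion="0 0 0 0.06 0 0 0;0 0 0 0.13 0 0 0;0 0 0 0.2 0 0 0;0 0 0 0.25 0 0 0;0 0 0 0.27 0 0 0;0 0 0 0.27 0 0 0;0 0 0 0.27 0 0 0")

```text
time: 47.95
tcp_pos: [509.8, 280.5, 159.9]
ee_rot: [3.14, -0.001, 1.402]
contact_force: [0.4, 0.3, -3.4]
grip_width: 27.0
grasp_force: 59.4
```

```bash
python3 - <<'E'
from h import *
o=arm.observe();print(o["tcp_pos"],o["grip_width"],o["contact_force"])
i,P,*_=snap("scene"); save(i[200:384,180:420],"s4.png",3); Z=P[...,2]
m=(np.hypot(P[...,0]-510,P[...,1]-280)<110)&(Z>146)&(Z<160)
print(enc(P,m),m.sum(),P[m].mean(0)); q=P[m]; print(np.linalg.lstsq(np.c_[q[:,:2]-[510,280],np.ones(len(q))],q[:,2],rcond=None)[0])
E
```

```text
[509.77140489 280.45241426 159.85509684] 27.021248770663416 [ 0.35573584  0.33735466 -3.38855397]
((508.8301696777344, 280.500244140625), 93.7931137084961) 3662 [522.58794781 301.9238094  153.81122639]
[2.87377586e-03 2.76019172e-04 1.53769000e+02]
```

View pics/s4.png

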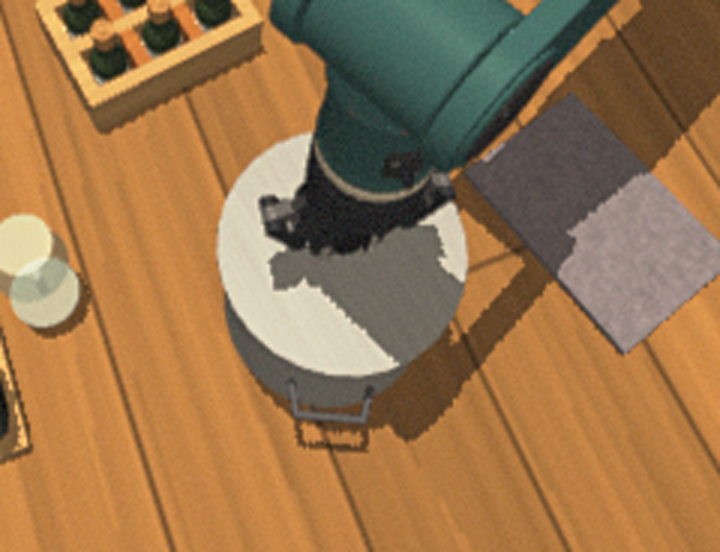

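The lid is level (flange at (342,255)) and centred on the pot within about 1 mm. Lowering.

Emit:
move_arm(motion="0 0 0 0.02 0 0 0;0 0 0 0.035 0 0 0;0 0 0 0.045 0 0 0;0 0 0 0.05 0 0 0;0 0 0 0.056 0 0 0;0 0 0 0.062 0 0 0;0 0 0 0.068 0 0 0;0 0 0 0.072 0 0 0;0 0 0 0.072 0 0 0")

```text
time: 49.12
tcp_pos: [509.2, 280.3, 137.9]
ee_rot: [3.141, -0.0, 1.402]
contact_force: [-0.8, -0.6, 0.0]
grip_width: 26.6
grasp_force: 59.7
```

Emit:
move_arm(motion="0.35 0 0 0 0 0 0;0.42 0 0 0 0 0 0;0.6 0 0 0 0 0 0;0.7 0 0 0 0 0 0;0.7 0 0 0 0 0 0;0.7 0 0 0 0 0 0;0.7 0 0 -0.08 0 0 0;0.7 0 0 -0.2 0 0 0;0.7 0 0 -0.34 0 0 0;0.7 0 0 -0.45 0 0 0;0.7 0 0 -0.45 0 0 0")

```text
time: 50.5
tcp_pos: [510.5, 280.8, 276.3]
ee_rot: [3.135, -0.004, 1.402]
contact_force: [0.8, 0.7, 0.6]
grip_width: 60.0
grasp_force: 0.0
```

```bash
echo "[510,280.1,272.5,1.4]" > cmd.json; python3 plan.py "420 60 272 1.4"
```

```text
-0.774 -0.171 0.002 0 0 0.0 rows>=3.8 424.0
```

Emit:
move_arm(motion="0.7 -0.774 -0.171 0 0 0 0;0.7 -0.774 -0.171 0 0 0 0;0.7 -0.774 -0.171 0 0 0 0;0.7 -0.774 -0.171 0 0 0 0;0.7 -0.774 -0.171 0 0 0 0;0.7 -0.774 -0.171 0 0 0 0;0.7 -0.774 -0.171 0 0 0 0;0.7 -0.774 -0.171 0 0 0 0")

```text
time: 51.5
tcp_pos: [419.9, 60.8, 271.7]
ee_rot: [-3.141, -0.0, 1.404]
contact_force: [0.9, -0.7, -0.0]
grip_width: 59.6
grasp_force: 0.0
```

```bash
python3 - <<'E'
from h import *
lidpose((510,280),120)
for n in("top","scene"):
    i,P,*_=snap(n); Z=P[...,2]
    m=(np.hypot(P[...,0]-510,P[...,1]-280)<90)&(abs(Z-132)<6); q=P[m]; print(np.linalg.lstsq(np.c_[q[:,:2]-[510,280],np.ones(len(q))],q[:,2],rcond=None)[0])
    for a in blobs(P,(np.hypot(P[...,0]-566,P[...,1]+20)<110)&(Z>98)&(Z<125)): print("crate",a)
    save(i,n+"5.png",1.5)
E
```

```text
top flange ((508.66595458984375, 278.20831298828125), 94.12642669677734) [506.73394253 287.8535741  133.25661402]
 knob 76 [507.1 276.3 173.2] ((508.3874816894531, 277.6312561035156), 13.93863296508789)
scene flange ((508.1106872558594, 279.27264404296875), 94.6133041381836) [510.27603851 284.79817079 131.87663697]
 knob 142 [509.7 282.  172.1] ((508.6996765136719, 280.5540771484375), 13.836320877075195)
[-5.48061393e-04  1.26176697e-04  1.33458961e+02]
crate (np.int32(40), array([624.2, -38.9, 113. ]), array([270., 141.]))
crate (np.int32(39), array([615.7,  15.1, 113.2]), array([253., 143.]))
crate (np.int32(38), array([568.9, -48.9, 113.7]), array([272., 157.]))
crate (np.int32(9), array([ 5.633e+02, -1.000e-01,  1.152e+02]), array([258., 158.]))
crate (np.int32(40), array([514.5, -57.7, 113.7]), array([275., 173.]))
crate (np.int32(20), array([504.9,  -5.8, 114.6]), array([259., 176.]))
[7.08447083e-04 1.70583438e-04 1.31851937e+02]
crate (np.int32(57), array([516.2, -53. , 110.9]), array([240., 178.]))
crate (np.int32(59), array([570.6, -44.5, 111.1]), array([223., 187.]))
crate (np.int32(63), array([506.5,   3. , 111. ]), array([251., 193.]))
crate (np.int32(63), array([626. , -34.2, 111.2]), array([205., 196.]))
crate (np.int32(64), array([562.2,  11.8, 111.2]), array([232., 202.]))
crate (np.int32(64), array([617.3,  20.5, 111.3]), array([214., 211.]))
```

View pics/scene5.png

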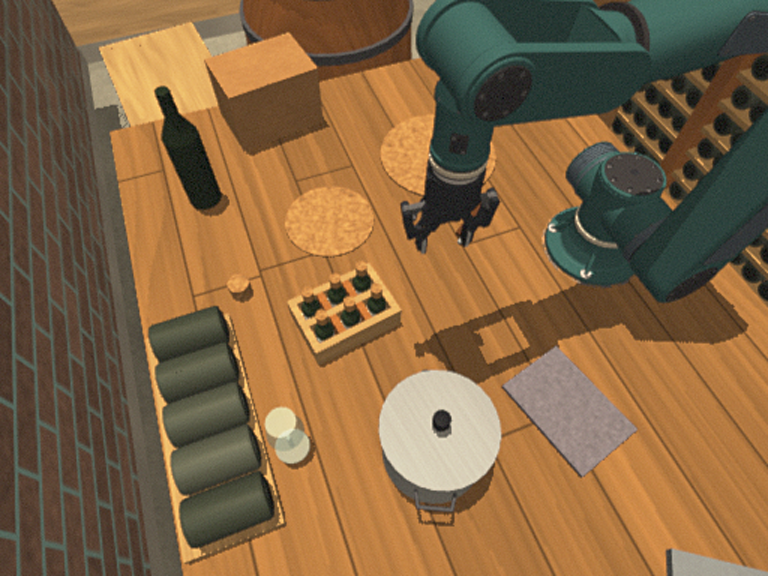

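The lid is home and level (flange at z 132, same as at the start) at (440,435), the crate is full at (345,310), and the glass and bung are unmoved.

```bash
python3 -c "
from cell import arm
print(arm.finish_job())"
```

```text
the job is handed in; nothing more can be done
None
```

The job is handed in with no verdict returned; by camera, all six crate cells hold upright bottles, the lid sits level and home on the pot, two spares remain inside, and the glass and bung look unmoved.

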